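Unlock the safety cap of the disinfectant jug

ROBOT

A 6-joint arm with a two-finger parallel gripper is mounted at the origin on the work surface. World frame = base frame: x ahead of the robot, y to its left, z up, the work surface at z = 0. Lengths are in m, angles in degrees, forces in N, time in s.
With the tool pointing down it reaches from about 0.25 to 0.725 m from the base axis. Payload 9.7 kg.
Tool frame: the origin (TCP) lies on the centre line of the jaws, within the pads' length; the fingertips stand 22 mm ahead of it and the grasp point (between the pads) lies 3 mm ahead of it; z points along the fingers, y is the direction in which the jaws open and shut (so a half turn about z gives the same grasp; the last joint's range is limited). The gripper opens to 85 mm and grips with 20 to 120 N. Pads are 22 mm wide; open, the fingers measure 114 mm over their backs; the gripper's body (76 mm by 85 mm) begins 54 mm behind the grasp point. The pads swing forward as they close: fully open they stand 13 mm farther back than shut.
Start: joints at [-73.797, 4.979, 10.078, 95.1, 0, 90], TCP at [0.153, -0.528, 0.228] pointing down, gripper open.
Joint ranges: [-179.16, 179.16], [-48.56, 103.87], [-65.8, 70.77], [-126.05, 130.52], [-82.76, 87.17], [-180, 180]. Speed limits (degrees/s): [127.2, 127.2, 147.25, 180, 180, 180].

INTERFACE

Orientations are given as [roll, pitch, yaw] about the fixed x, y, z axes, in that order (R = Rz(yaw) Ry(pitch) Rx(roll)).
In Python, from workcell import get_obs, camera, camera_params, job_done gives the robot as it stands.
- The arm moves only by the tool servo_tool, never from a script. Its argument "steps" is a list of rows, each an object of numbers: "x", "y", "z": the shift along the world's x, y, z in mm; "yaw": the turn about the world's z in degrees. A call has 1 to 12 rows; each row is the pose to reach, as a shift and turn from the pose measured when the call began; what a row does not reach only later rows make up. A row lasts 1/8 s, in which the tool goes at most 62.5 mm and 10.7 degrees, less where a joint would pass 70% of its speed; a pose out of reach is approached as far as the arm can. A call with a gripper value outside its range is refused whole. "grip" is the finger opening in mm, from 0 to 85.4, set as the call begins (left out, the last holds). The fingers move at their own pace and stop on an object; "grip_force" is the grip in N (left out, the last holds). Time passes only in rows, so rows that repeat a pose let the fingers close. It gives the time, the measured TCP pose, the force and the opening at its end, in the units of the state.
- get_obs(): the state, without advancing time (a new reading comes with each control period).
- camera(name): name is "side" or "top"; returns (picture, depth): 480x640x3 uint8, red, green, blue; 480x640 float32, m along the optical axis (not along the pixel's ray), 0 where there is no reading.
- camera_params(name): a dict with "intrinsics" (3x3 intrinsics, pixels), "D" ([k1, k2, p1, p2, k3] as OpenCV has them; the pictures are not rectified), "rvec" (rotation vector, rad) and "tvec" (3), from world to camera coordinates, as OpenCV has them. Camera axes: x right, y down, z forward; pixel columns grow to the right and rows downward; lengths in m; the calibration is good to about 2 mm. A picture is of the moment at which its call begins. camera_params takes no time and is no camera call.
- job_done(): hands the job in, once; it reports no verdict.
The state is a dict: "time": time; "q": joint angles; "qd": joint speeds; "joint_efforts": joint torques, N m; "ee_pos": TCP position; "tcp_rot": TCP orientation; "wrist_force": force on the tool from outside, world axes, zero at the start; "torque": the same for the moment, N m; "opening": finger opening in m.
Only numpy, scipy, OpenCV 4.12 (cv2) and the standard library are available. Lean on these libraries where they do the work, as an engineer would, in place of code of your own. Each camera call takes 0.05 s, during which the arm holds its last target.

TASK

The microscope session is over and the bench is to be wiped down: open the safety cap of the disinfectant jug, the one with the red cap and orange label. Press the red cap down firmly, turn it counter-clockwise (seen from above) by about 70 degrees while you keep it pressed, then let it go, so that it springs up unlocked and the green band on the neck shows. Leave the cap of the blue jug alone.

Things in the scene. Friction and masses are not known exactly. Their poses are not given: they have to be found in the camera images.
- red_grip (a point): Grip bar of the red cap: 56 mm long (x), 16 mm wide (y, grip across it), 37 mm high, upright on a round skirt 64 mm wide, 22 mm high. Point on the cap's axis, 23 mm above the skirt's flat top, 14 mm below the bar's top, 209 mm above the bench when locked; turns and moves with the cap; x is within 35 deg of world +x. White jug 120 x 87 mm, orange labels, fixed upright, skirt top at 186 mm.
- red_cap (a joint): Turn of the red cap on its upright axis, rad, growing counter-clockwise from above: 0 to 0.05 at the start, hard stop at 1.5. Unless the cap is pressed down 5 mm or more, a tooth blocks it at about 0.08. From about 1.0 it is past its catch and springs up when no longer held down. Pressed, it turns easily (about 0.05 N m).
- red_press (a joint): Height of the red cap on its neck, m, positive downward: 0 locked, +0.010 hard stop when pressed fully down, -0.008 sprung up and unlocked (green band on the neck in sight). The spring takes about 7 N before the cap moves, 10 N at the 5 mm that free the turn, 13 N at the hard stop; about 7.5 mm is good for turning.
- blue_grip (a point): The same point on the blue cap of the other jug, which is alike but has a blue cap and blue labels. It stands at least 0.2 m to the left or right of the red one and must be left as it is.
Things that resemble listed ones, but are neither listed nor needed, are in the scene too. Leave any yellow look-alike of the part that bears red_grip alone.

How it is judged:
By the outcome, as a careful person would: the job done as asked, in the order asked, and still so for the second after the job is handed in, with the robot touching nothing.
It also fails if it takes over 35 s, if anything falls off the work surface, if the arm or the gripper's body presses on something with over 40 N, if the wrist force passes 120 N, or if a joint passes its speed limit or range.

## Working session

There is one attempt and no reset: what is moved stays moved. The work goes in short steps, Python scripts to look and compute and a tool call to move; the robot and the scene stay as the last step left them, time stands still between calls to the robot, and variables do not carry over. Pictures are saved under pics/ and viewed, and the job is handed in when it is done.

Besides the shell and the picture viewer there is one more tool, called after "Call:" as name(argument=value, ...) on one line, values as JSON. servo_tool: Moves the arm, as the interface text tells. Its arguments: {"type":"object","properties":{"steps":{"type":"array"},"grip":{"type":"number"},"grip_force":{"type":"number"}},"required":["steps"]}

```bash
mkdir -p pics
cat > h.py <<'E'
import numpy as np, cv2
from workcell import get_obs, camera, camera_params, job_done
def save(n,im): cv2.imwrite('pics/'+n,cv2.cvtColor(im,cv2.COLOR_RGB2BGR))
def world(name,depth):
    p=camera_params(name);K=np.array(p['intrinsics']);D=np.array(p['D'],float)
    R=cv2.Rodrigues(np.array(p['rvec'],float))[0];t=np.array(p['tvec'],float).ravel()
    v,u=np.mgrid[0:480,0:640]
    r=cv2.undistortPoints(np.stack([u.ravel(),v.ravel()],1).astype(float)[:,None],K,D).reshape(-1,2)
    P=np.c_[r,np.ones(len(r))]*depth.reshape(-1,1)
    return ((P-t)@R).reshape(480,640,3)
E
python3 - <<'E'
from h import *
print(get_obs())
for n in('top','side'):
    im,d=camera(n); save(n+'0.png',im); np.savez(n+'0.npz',im=im,d=d)
    p=camera_params(n);R=cv2.Rodrigues(np.array(p['rvec'],float))[0];print(n,-R.T@np.array(p['tvec']).ravel(),R)
E
```

```text
{'time': 0.0, 'q': array([-7.37960793e+01,  5.00897261e+00,  1.00332745e+01,  9.50998932e+01,
        2.97608146e-04,  8.99996492e+01]), 'qd': array([ 0.05541774, -0.11765992, -0.01165561, -0.06195604, -0.042104  ,
       -0.07159114]), 'joint_efforts': array([ 3.98297561e-04, -5.20392287e+01,  4.64799142e+01,  1.64695247e-02,
        3.07188770e-05,  1.21109889e-05]), 'ee_pos': array([ 0.15341413, -0.5279147 ,  0.22759293]), 'tcp_rot': array([-1.79924409e+02, -2.98070683e-04,  1.62042710e+01]), 'wrist_force': array([ 0.0642932 , -0.37406408, -0.33021095]), 'torque': array([-0.03712907,  0.02631829,  0.02974165]), 'opening': 0.08537530635056222}
top [ 0.34623055 -0.01223385  0.83781979] [[-0.02563904 -0.99916902 -0.03168451]
 [-0.98560985  0.03056304 -0.16625017]
 [ 0.16708039  0.02696608 -0.98557444]]
side [0.1350879  0.60544849 0.85651543] [[-0.90247864 -0.43068237 -0.00670733]
 [-0.31322185  0.66687464 -0.67614369]
 [ 0.29567612 -0.60810436 -0.73673925]]
```

View pics/top0.png

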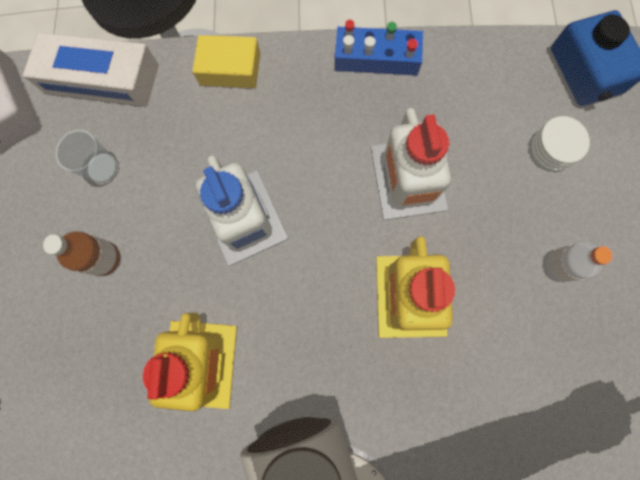

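View pics/side0.png

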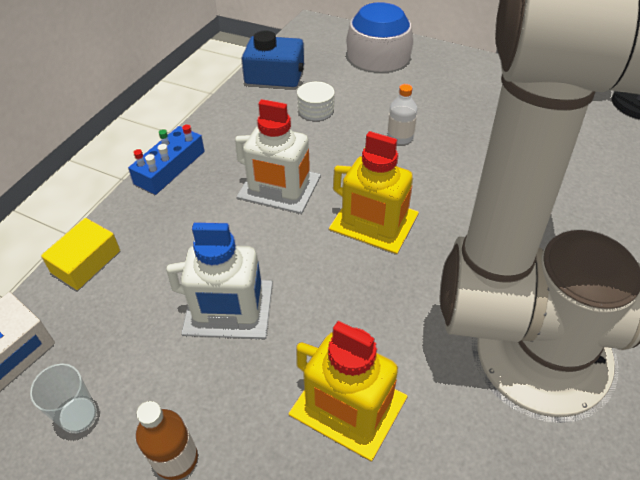

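The white jug with the red cap is at about (428,143) in the top view and (273,118) in the side view. The two yellow jugs with red caps, at (432,290) and (165,377) in the top view, are look-alikes. The blue cap is at (222,190).

Run:
```python
from h import *
vis=[]
for n,c in(('top',(428,143)),('side',(273,118))):
    z=np.load(n+'0.npz');im=z['im'];W=world(n,z['d'])
    hsv=cv2.cvtColor(im,cv2.COLOR_RGB2HSV)
    m=(((hsv[...,0]<6)|(hsv[...,0]>172))&(hsv[...,1]>150)).astype(np.uint8)
    k,l,s,ce=cv2.connectedComponentsWithStats(m)
    i=min(range(1,k),key=lambda i:np.hypot(*(ce[i]-c))+(s[i,4]<50)*999)
    M=(l==i)&(z['d']>0);P=W[M]
    print(n,s[i],'z pct',np.percentile(P[:,2],[1,5,25,50,75,95,99]))
    for nm,sel in(('bar',(P[:,2]>.214)&(P[:,2]<.230)),('skirt',(P[:,2]>.180)&(P[:,2]<.192))):
        Q=P[sel]
        if len(Q)<10: print(nm,len(Q));continue
        r=cv2.minAreaRect((Q[:,:2]*1000).astype(np.float32))
        print(nm,len(Q),Q.mean(0),Q.min(0),Q.max(0),r, cv2.minEnclosingCircle((Q[:,:2]*1000).astype(np.float32)))
    x,y,w,h=s[i,:4];crop=im[y-25:y+h+25,x-25:x+w+25];vis.append(cv2.resize(crop,(400,400),interpolation=cv2.INTER_CUBIC))
    print('crop',x-25,y-25,w+50,h+50)
save('crop0.png',np.hstack(vis))
```

```text
top [ 408  116   40   46 1037] z pct [0.18255199 0.18449824 0.18606522 0.18725442 0.22142537 0.22351548
 0.22438158]
bar 364 [ 0.60991287 -0.16918903  0.22206316] [ 0.58416088 -0.1800686   0.21566446] [ 0.63737593 -0.1595242   0.2256291 ] ((611.3339233398438, -169.4213104248047), (53.030433654785156, 16.68113136291504), 9.612893104553223) ((610.9259033203125, -168.8095703125), 26.818960189819336)
skirt 662 [ 0.6069179  -0.16407892  0.18633856] [ 0.5809556  -0.19920244  0.18145146] [ 0.63735378 -0.13861409  0.19190786] ((608.9384765625, -168.77955627441406), (60.39999771118164, 56.102535247802734), 88.46046447753906) ((611.4945678710938, -169.1059112548828), 31.207454681396484)
crop 383 91 90 96
side [258 100  33  36 971] z pct [0.16807756 0.17168852 0.18435084 0.18971793 0.21128495 0.22211826
 0.22358813]
bar 212 [ 0.61216267 -0.16574327  0.22005929] [ 0.58566184 -0.17893055  0.21400358] [ 0.64112353 -0.15684236  0.22556616] ((613.5050659179688, -168.55169677734375), (54.761383056640625, 20.686174392700195), 6.660093784332275) ((613.3927001953125, -166.37741088867188), 27.854236602783203)
skirt 345 [ 0.60786012 -0.15435018  0.18613073] [ 0.58226851 -0.19240302  0.18011628] [ 0.64021    -0.13462952  0.19182614] ((606.5306396484375, -158.01031494140625), (61.64454650878906, 44.366493225097656), 35.45698547363281) ((611.0407104492188, -164.8126220703125), 31.1978702545166)
crop 233 75 83 86
```

View pics/crop0.png

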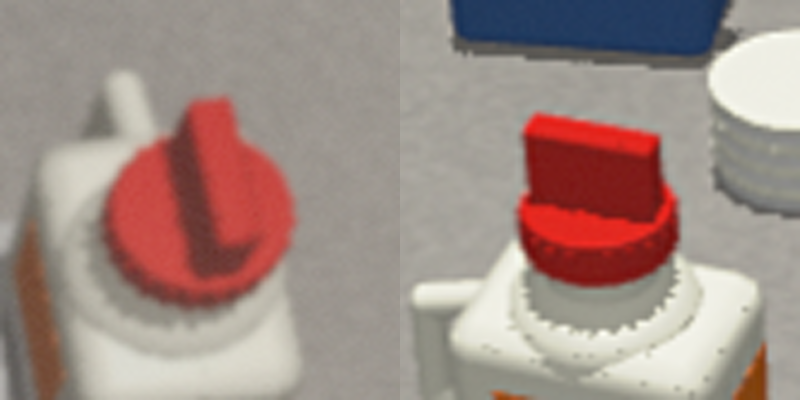

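Call:
servo_tool(steps=[{"z":50},{"x":46,"y":36,"z":80,"yaw":-1},{"x":92,"y":72,"z":80,"yaw":-2},{"x":138,"y":108,"z":80,"yaw":-3},{"x":184,"y":144,"z":80,"yaw":-4},{"x":230,"y":180,"z":80,"yaw":-5},{"x":276,"y":216,"z":80,"yaw":-6},{"x":322,"y":252,"z":80,"yaw":-6.5},{"x":368,"y":288,"z":80,"yaw":-6.5},{"x":414,"y":324,"z":80,"yaw":-6.5},{"x":458,"y":359,"z":80,"yaw":-6.5},{"x":458,"y":359,"z":80,"yaw":-6.5}], grip=85, grip_force=60)

```text
schema error: expected keys x, y, z, yaw
```

Call:
servo_tool(steps=[{"x":0,"y":0,"z":50,"yaw":0},{"x":46,"y":36,"z":80,"yaw":-1},{"x":92,"y":72,"z":80,"yaw":-2},{"x":138,"y":108,"z":80,"yaw":-3},{"x":184,"y":144,"z":80,"yaw":-4},{"x":230,"y":180,"z":80,"yaw":-5},{"x":276,"y":216,"z":80,"yaw":-6},{"x":322,"y":252,"z":80,"yaw":-6.5},{"x":368,"y":288,"z":80,"yaw":-6.5},{"x":414,"y":324,"z":80,"yaw":-6.5},{"x":458,"y":359,"z":80,"yaw":-6.5},{"x":458,"y":359,"z":80,"yaw":-6.5}], grip=85, grip_force=60)

```text
time: 1.6
ee_pos: [0.6138, -0.1662, 0.3049]
tcp_rot: [-179.8, 0.2, 9.9]
wrist_force: [-0.3, -0.0, -1.4]
opening: 0.0853
```

Call:
servo_tool(steps=[{"x":-2,"y":-3,"z":-20,"yaw":0},{"x":-2,"y":-3,"z":-45,"yaw":0},{"x":-2,"y":-3,"z":-45,"yaw":0},{"x":-2,"y":-3,"z":-45,"yaw":0}])

```text
time: 2.1
ee_pos: [0.6115, -0.1696, 0.2611]
tcp_rot: [-179.8, 0.1, 9.9]
wrist_force: [-0.5, 0.0, 0.5]
opening: 0.085
```

Run:
```python
from h import *
o=get_obs();print(o['ee_pos'],o['tcp_rot'],o['q'])
a=[]
im,d=camera('side');a.append(cv2.resize(im[30:190,190:370],(400,356)))
im,d=camera('top');a.append(cv2.resize(im[60:220,330:510],(400,356)))
save('over.png',np.hstack(a))
```

```text
[ 0.61148709 -0.16956323  0.26106876] [-1.79846456e+02  1.25921103e-01  9.90696776e+00] [-1.55368832e+01  1.85606988e+01  2.96392405e+01  1.01258216e+02
  8.45527743e-02  1.54556185e+02]
```

View pics/over.png

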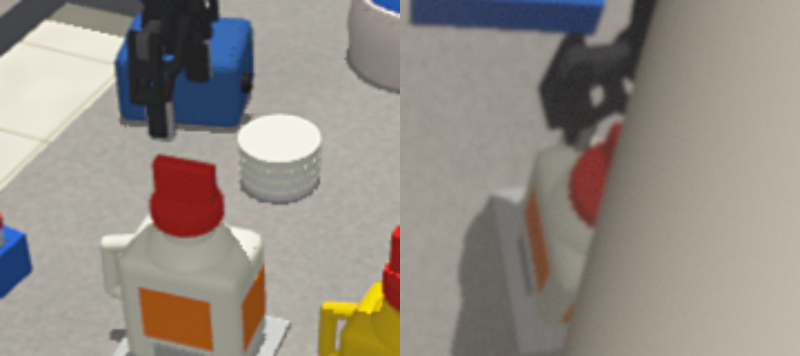

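The side view shows the open fingers straddling the bar from above: near fingertip at about (160,130) in the crop, bar at (185,180). The arm hides the top view. Next I'll descend and close.

Call:
servo_tool(steps=[{"x":0,"y":0,"z":-20,"yaw":0},{"x":0,"y":0,"z":-40,"yaw":0},{"x":0,"y":0,"z":-47,"yaw":0},{"x":0,"y":0,"z":-47,"yaw":0},{"x":0,"y":0,"z":-47,"yaw":0}])

```text
time: 2.82
ee_pos: [0.6122, -0.1696, 0.2155]
tcp_rot: [-179.9, -0.0, 9.9]
wrist_force: [-0.3, -0.5, 0.6]
opening: 0.0848
```

Call:
servo_tool(steps=[{"x":0,"y":0,"z":0,"yaw":0},{"x":0,"y":0,"z":0,"yaw":0},{"x":0,"y":0,"z":0,"yaw":0},{"x":0,"y":0,"z":0,"yaw":0},{"x":0,"y":0,"z":0,"yaw":0},{"x":0,"y":0,"z":0,"yaw":0},{"x":0,"y":0,"z":0,"yaw":0},{"x":0,"y":0,"z":0,"yaw":0}], grip=30)

```text
time: 3.82
ee_pos: [0.6122, -0.1696, 0.2155]
tcp_rot: [-179.9, 0.0, 9.9]
wrist_force: [-0.5, -0.2, -0.3]
opening: 0.0298
```

Run:
```python
from h import *
o=get_obs();print(o['ee_pos'],o['tcp_rot'],o['wrist_force'],o['opening'])
im,d=camera('side');save('at.png',cv2.resize(im[50:170,210:340],(650,600)))
```

```text
[ 0.61219471 -0.16958491  0.21548593] [-1.79904624e+02  2.61949348e-03  9.91920992e+00] [-0.46664427 -0.20502492 -0.25653881] 0.02983223788437182
```

View pics/at.png

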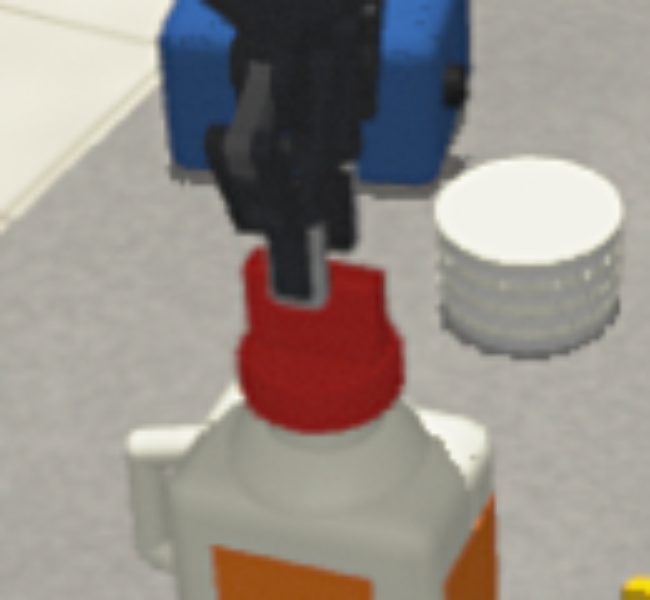

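Call:
servo_tool(steps=[{"x":-0.5,"y":0.3,"z":-2,"yaw":0},{"x":-0.5,"y":0.3,"z":-2,"yaw":0},{"x":-0.5,"y":0.3,"z":-2,"yaw":0},{"x":-0.5,"y":0.3,"z":-2,"yaw":0},{"x":-0.5,"y":0.3,"z":-2,"yaw":0},{"x":-0.5,"y":0.3,"z":-2,"yaw":0}], grip=0, grip_force=60)

```text
time: 4.62
ee_pos: [0.6119, -0.17, 0.2143]
tcp_rot: [180.0, -0.1, 9.9]
wrist_force: [0.5, -4.8, 5.5]
opening: 0.0137
```

Call:
servo_tool(steps=[{"x":0,"y":0,"z":-2,"yaw":0},{"x":0,"y":0,"z":-4,"yaw":0},{"x":0,"y":0,"z":-6,"yaw":0},{"x":0,"y":0,"z":-8,"yaw":0},{"x":0,"y":0,"z":-8,"yaw":0},{"x":0,"y":0,"z":-8,"yaw":0}])

```text
time: 5.38
ee_pos: [0.6121, -0.1702, 0.2079]
tcp_rot: [179.9, -0.2, 9.9]
wrist_force: [-1.4, -2.4, 10.7]
opening: 0.0135
```

Call:
servo_tool(steps=[{"x":0,"y":0,"z":-3,"yaw":0},{"x":0,"y":0,"z":-3,"yaw":0},{"x":0,"y":0,"z":-3,"yaw":0}])

```text
time: 5.75
ee_pos: [0.6122, -0.1703, 0.2067]
tcp_rot: [179.9, -0.3, 9.9]
wrist_force: [-1.6, -1.4, 10.8]
opening: 0.0136
```

Call:
servo_tool(steps=[{"x":0,"y":0,"z":-2,"yaw":6},{"x":0,"y":0,"z":-2,"yaw":12},{"x":0,"y":0,"z":-2,"yaw":18},{"x":0,"y":0,"z":-2,"yaw":24},{"x":0,"y":0,"z":-2,"yaw":24}])

```text
time: 6.38
ee_pos: [0.6123, -0.1708, 0.2065]
tcp_rot: [179.7, -0.4, 33.9]
wrist_force: [-1.6, -3.7, 10.9]
opening: 0.0136
```

Run:
```python
from h import *
o=get_obs();print(o['ee_pos'],o['tcp_rot'],o['wrist_force'],o['torque'],o['opening'])
im,d=camera('side');save('t1.png',cv2.resize(im[50:170,210:340],(650,600)))
```

```text
[ 0.61230269 -0.17080947  0.20648586] [179.73262523  -0.36497947  33.93853732] [-1.64611851 -3.70990409 10.856534  ] [-0.67419562  0.42471686  0.05296129] 0.01362554210839251
```

View pics/t1.png

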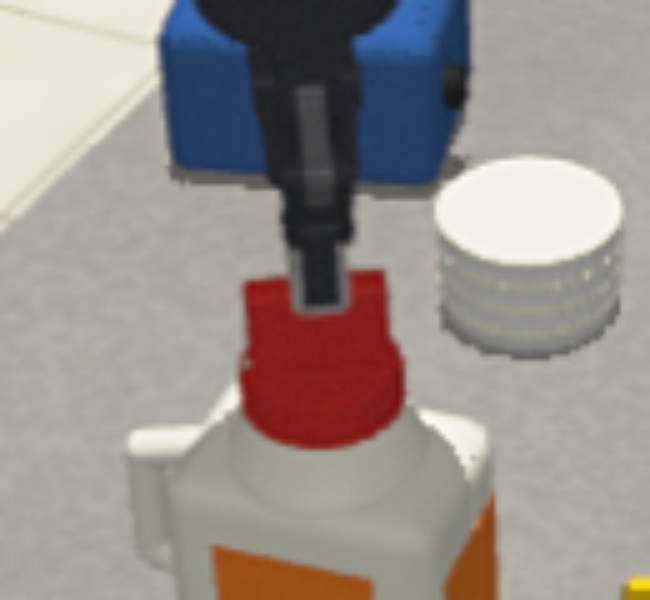

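The crop shows the cap lower on the neck and the bar turned with the jaws, now facing the camera. The grip is centred and the torque is about 0.05 N m. I'll continue the turn.

Call:
servo_tool(steps=[{"x":0,"y":0.3,"z":-2,"yaw":6},{"x":0,"y":0.3,"z":-2,"yaw":12},{"x":0,"y":0.3,"z":-2,"yaw":18},{"x":0,"y":0.3,"z":-2,"yaw":24},{"x":0,"y":0.3,"z":-2,"yaw":30},{"x":0,"y":0.3,"z":-2,"yaw":36},{"x":0,"y":0.3,"z":-2,"yaw":42},{"x":0,"y":0.3,"z":-2,"yaw":47},{"x":0,"y":0.3,"z":-2,"yaw":47},{"x":0,"y":0.3,"z":-2,"yaw":47}])

```text
time: 7.68
ee_pos: [0.6131, -0.1715, 0.2066]
tcp_rot: [179.5, -0.3, 80.8]
wrist_force: [1.5, -5.2, 11.3]
opening: 0.0132
```

Run:
```python
from h import *
o=get_obs();print(o['ee_pos'],o['tcp_rot'],o['wrist_force'],o['torque'],o['opening'],o['q'])
im,d=camera('side');save('t2.png',cv2.resize(im[50:170,210:340],(650,600)))
```

```text
[ 0.61311052 -0.17154591  0.2065672 ] [179.48392386  -0.25448406  80.84709595] [ 1.45083717 -5.16440469 11.27313552] [-1.21972299 -0.23138415  0.01798083] 0.013234485855206672 [-15.77266962  16.38548735  20.78707714  93.91828392   0.31227025
  83.38269759]
```

View pics/t2.png

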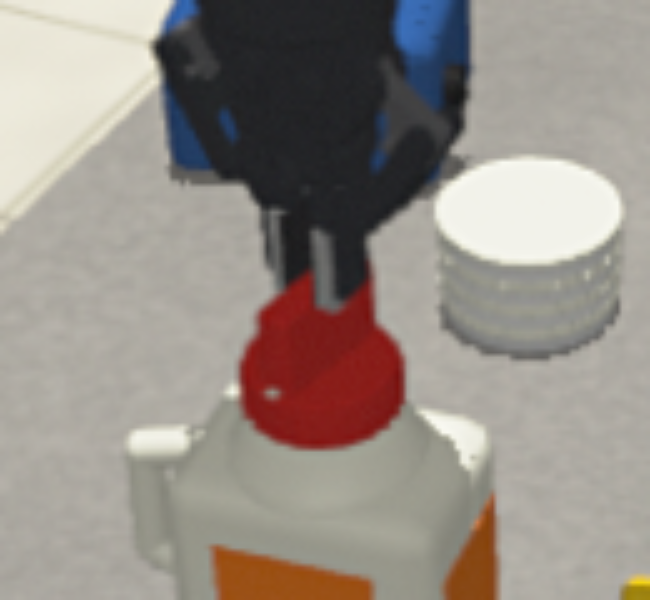

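The cap is pressed and the bar has turned about 71°. I'll follow the spring up most of the way so the skirt doesn't hit the fingertips, then let go.

Call:
servo_tool(steps=[{"x":0,"y":0,"z":2,"yaw":0},{"x":0,"y":0,"z":5,"yaw":0},{"x":0,"y":0,"z":8,"yaw":0},{"x":0,"y":0,"z":11,"yaw":0},{"x":0,"y":0,"z":11,"yaw":0},{"x":0,"y":0,"z":11,"yaw":0}])

```text
time: 8.48
ee_pos: [0.6132, -0.1718, 0.2176]
tcp_rot: [179.5, -0.2, 80.8]
wrist_force: [0.8, -3.6, 4.1]
opening: 0.0137
```

Call:
servo_tool(steps=[{"x":0,"y":0,"z":0,"yaw":0},{"x":0,"y":0,"z":0,"yaw":0},{"x":0,"y":0,"z":0,"yaw":0},{"x":0,"y":0,"z":0,"yaw":0},{"x":0,"y":0,"z":0,"yaw":0},{"x":0,"y":0,"z":0,"yaw":0}], grip=50)

```text
time: 9.22
ee_pos: [0.6132, -0.1717, 0.2176]
tcp_rot: [179.5, -0.2, 80.8]
wrist_force: [0.8, 0.2, 0.3]
opening: 0.0498
```

Run:
```python
from h import *
o=get_obs();print(o['ee_pos'],o['tcp_rot'],o['wrist_force'],o['opening'])
im,d=camera('side');save('t3.png',cv2.resize(im[50:170,210:340],(650,600)))
```

```text
[ 0.61316931 -0.17173775  0.21759405] [179.46621491  -0.23654855  80.83975893] [0.80130906 0.1837248  0.31221129] 0.049807092534405316
```

View pics/t3.png

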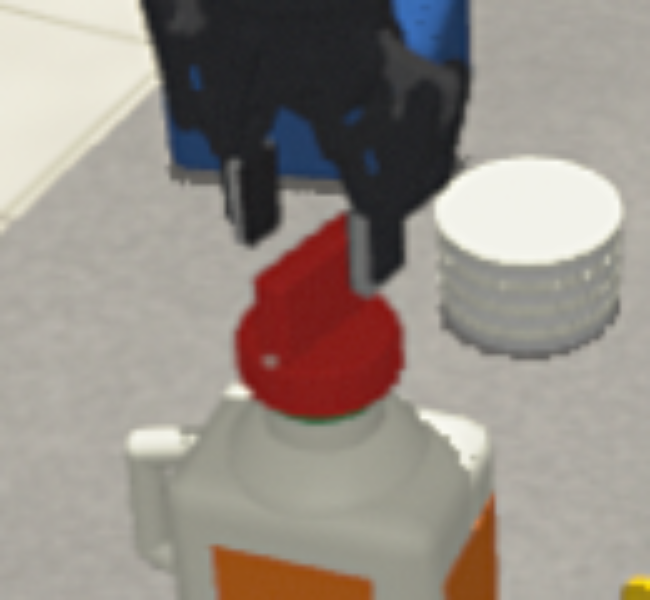

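The cap has sprung up, and a sliver of green shows at (320,418) in the crop. I'll retreat straight up.

Call:
servo_tool(steps=[{"x":0,"y":0,"z":15,"yaw":0},{"x":0,"y":0,"z":35,"yaw":0},{"x":0,"y":0,"z":60,"yaw":0},{"x":0,"y":0,"z":90,"yaw":0},{"x":-20,"y":-40,"z":110,"yaw":0},{"x":-40,"y":-90,"z":110,"yaw":0},{"x":-60,"y":-140,"z":110,"yaw":0},{"x":-60,"y":-180,"z":110,"yaw":0},{"x":-60,"y":-180,"z":110,"yaw":0},{"x":-60,"y":-180,"z":110,"yaw":0}])

```text
time: 10.52
ee_pos: [0.5532, -0.3515, 0.3274]
tcp_rot: [179.5, -0.3, 80.8]
wrist_force: [-0.3, -0.0, 0.2]
opening: 0.0503
```

Run:
```python
from h import *
o=get_obs();print(o['time'],o['ee_pos'],o['wrist_force'])
a=[]
for n,c in(('side',(273,110)),('top',(428,143))):
    im,d=camera(n);W=world(n,d);x,y=c
    a.append(cv2.resize(im[y-60:y+70,x-65:x+65],(400,400)))
    hsv=cv2.cvtColor(im,cv2.COLOR_RGB2HSV)
    m=(((hsv[...,0]<6)|(hsv[...,0]>172))&(hsv[...,1]>150)&(d>0));m[:y-40]=0;m[y+45:]=0;m[:,:x-40]=0;m[:,x+40:]=0
    P=W[m];Q=P[P[:,2]>.222]
    print(n,np.percentile(P[:,2],[50,95,99]),cv2.minAreaRect((Q[:,:2]*1000).astype(np.float32)) if len(Q)>5 else None)
save('end.png',np.hstack(a))
```

```text
10.525 [ 0.55319602 -0.351538    0.32743291] [-0.28931321 -0.0169471   0.16241189]
side [0.19627414 0.23042312 0.23145898] ((613.1907348632812, -167.60345458984375), (59.2276496887207, 16.922901153564453), 82.56629943847656)
top [0.19563204 0.23160242 0.23229524] ((613.1373901367188, -168.26063537597656), (53.8199462890625, 16.69594955444336), 79.95065307617188)
```

View pics/end.png

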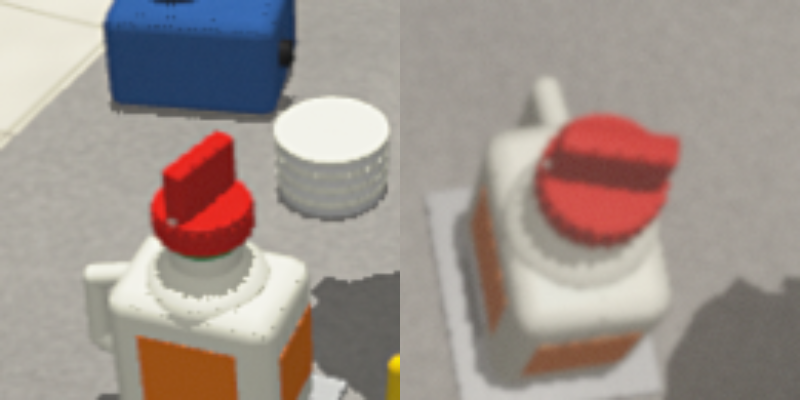

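The bar top is now at 231–232 mm, up from 223 mm. The bar angle has gone from 9.6° to 80°, and green shows under the cap at (205,258) in the side crop.

```bash
python3 -c "
from h import *
print(job_done())"
```

```text
the job is handed in; nothing more can be done
None
```

The disinfectant jug's red cap is open, and I handed the job in at about 10.6 s of the 35 s allowed. I gripped its bar, pressed it down about 7.6 mm (about 11 N), turned it about 71° counter-clockwise while pressed, then eased it up most of the way and let go.

**Last checks, with the gripper clear of everything:**
- **Height:** the bar top rose from about 223 mm to about 231–232 mm, which matches the 8 mm unlocked position.
- **Turn:** the bar angle went from about 10° to 80° in the top camera. The side camera read 82.6°, a small disagreement that doesn't change the result.
- **Green band:** a sliver of green shows under the cap in the side view.
- **Forces:** the largest wrist force I read was about 13 N, and it was near zero after I withdrew. I only read it at the end of each move.

I did not move near the blue jug or touch the yellow look-alikes, but I took no final close-up of them. While gripping the bar, the finger opening read 13–14 mm against the 16 mm bar width given. The grip held, and no other check failed.

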